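Rebuild the spindle stack of a bench mixer

TASK

The head of the blue bench mixer is being put back together; its bearing is already on the upright spindle. Slide the blue spacer sleeve over the spindle down onto the bearing, then the orange washer on top of the spacer, both lying flat. Leave the red retaining knob where it lies: it goes on later.

Things in the scene. Friction and masses are not known exactly. Their poses are not given: they have to be found in the camera images.
- seat (a point): Centre of the top face of the fitted steel bearing (42 mm wide, 10 mm high), 80 mm above the bench, on the axis of the fixed upright spindle, which is 14 mm in diameter and rises 60 mm above this point (last 10 mm tapered to 6 mm). z up; x away from the control panel. The fixed blue mixer is 200 by 160 mm, its grey deck 70 mm high; seat 25 mm behind the housing centre.
- spacer: Loose blue ring (spacer sleeve): 44 mm outside diameter, 26 mm bore right through, 28 mm high, about 70 g, lying flat on the bench. Origin: centre of its underside; z along the bore, up. A white sleeve of the same diameter but 20 mm high lies nearby and is not wanted.
- washer: Loose orange ring (thick washer): 46 mm outside diameter, 26 mm bore right through, 14 mm high, about 40 g, lying flat on the bench. Origin: centre of its underside; z along the bore, up.
- knob: Loose red retaining knob, round, 44 mm in diameter, 26 mm high, standing on a narrower neck on the bench; solid from above. Origin: centre of its underside. To be left alone.
Mind the look-alikes: they are no part of the job. What is shaped like the washer but yellow is not meant.

How it is judged:
By the outcome, as a careful person would: the job done as asked, in the order asked, and still so for the second after the job is handed in, with the robot touching nothing.
It also fails if it takes over 61 s, if anything falls off the work surface, if the arm or the gripper's body presses on something with over 40 N, if the wrist force passes 120 N, or if a joint passes its speed limit or range.

ROBOT

A 6-joint arm with a two-finger parallel gripper is mounted at the origin on the work surface. World frame = base frame: x ahead of the robot, y to its left, z up, the work surface at z = 0. Lengths are in mm, angles in rad, forces in N, time in s.
With the tool pointing down it reaches from about 350 to 725 mm from the base axis. Payload 6 kg.
Tool frame: the origin (TCP) lies on the centre line of the jaws, within the pads' length; the fingertips stand 11 mm ahead of it and the grasp point (between the pads) lies 8 mm behind it; y points along the fingers, z is the direction in which the jaws open and shut, and the axes are right-handed (so a half turn about y gives the same grasp; the last joint's range is limited). The gripper opens to 85 mm and grips with 20 to 120 N. Pads are 22 mm wide; open, the fingers measure 114 mm over their backs; the gripper's body (76 mm by 85 mm) begins 54 mm behind the grasp point. The pads swing forward as they close: fully open they stand 13 mm farther back than shut.
Start: joints at [1.462, 0.04, 0.085, 0, -1.615, -0.334], TCP at [257.055, 542.123, 242.261] pointing down, gripper open.
Joint ranges: [-2.56, 2.56], [-1.29, 2.01], [-1.08, 1.49], [-3.29, 1.98], [-2.81, -0.18], [-2.99, 2.99]. Speed limits (rad/s): [2.57, 2.57, 3.01, 3.14, 3.14, 3.14].

INTERFACE

Orientations are given as a unit quaternion [x, y, z, w].
In Python, from rig import manip gives the robot as it stands.
- The arm moves only by the shell command python3 -m inch 'ROWS' [FORCE]. ROWS is a JSON object of lists of equal length, an entry for each row: "travel": the shift along the tool's x, y, z in m, a list of three; "twist": the turn, a rotation vector about the tool's x, y, z in degrees, a list of three; "claw": the finger opening in m, from 0 to 0.0854. In form: {"travel": [[dx, dy, dz], ...], "twist": [[rx, ry, rz], ...], "claw": [claw, ...]}. A call has 1 to 8 rows; each row is the pose to reach, as a shift and turn from the pose measured when the call began, along the tool's axes at that moment; what a row does not reach only later rows make up. A row lasts 1/10 s, in which the tool goes at most 50 mm and 8.59 degrees, less where a joint would pass 70% of its speed; a pose out of reach is approached as far as the arm can. A call with a gripper value outside its range is refused whole. The fingers move at their own pace and stop on an object; FORCE is the grip in N (left out, the last holds). Time passes only in rows, so rows that repeat a pose let the fingers close. It gives the time, the measured TCP pose, the force and the opening at its end, in the units of the state.
- manip.observe(): the state, without advancing time (a new reading comes with each control period).
- manip.snapshot(name): name is "scene" or "top"; returns a dict with "frame" (384x512x3 uint8, blue, green, red), "range_z" (384x512 float32, mm along the optical axis (not along the pixel's ray), 0 where there is no reading), "intrinsics" (3x3 intrinsics, pixels), "pose" (4x4, takes a point from camera to world coordinates). Camera axes: x right, y up, looking along -z (the intrinsics and any distortion apply to the point x, -y, -z); pixel columns grow to the right and rows downward; lengths in mm; the calibration is good to about 2 mm. A picture is of the moment at which its call begins.
- manip.finish_job(): hands the job in, once; it reports no verdict.
Trained networks look in a picture, given as the dict that the camera call returned (one of the last four; its "shot" number tells which), for a name from the list of things; names that differ only in an ending like _2 or _b are one class to them, and where a whole thing is asked for, a point or a joint stands for the part that bears it (a point fixed in the world has none). Each returns a list of dicts, best first, with "conf" (0 to 1); they miss things now and then, are a little off and sometimes report something else, mostly with a low value. They report only what shows in the picture. A call takes as long as a camera call. They do not tell look-alikes from the thing itself.
- manip.cut_out(query, picture): "region" (384x512 bool, what is visible of it) and "uv" ([column, row] in pixels, amid what is visible of it).
- manip.place_of(query, picture): "uv" ([column, row] in pixels: a listed point, or the origin of a listed thing).
The state is a dict: "clock": time; "joints": joint angles; "qd": joint speeds; "effort": joint torques, N m; "eef_pos": TCP position; "orientation": TCP orientation; "force": force on the tool from outside, world axes, zero at the start; "wrist_torque": the same for the moment, N m; "width": finger opening in mm.
Only numpy, scipy, OpenCV 4.12 (cv2) and the standard library are available. Lean on these libraries where they do the work, as an engineer would, in place of code of your own. Each camera call takes 0.05 s, during which the arm holds its last target. There are 200 camera calls.

## Working session

There is one attempt and no reset: what is moved stays moved. The work goes in short steps, Python scripts to look and compute and a shell command to move; the robot and the scene stay as the last step left them, time stands still between calls to the robot, and variables do not carry over. Pictures are saved under pics/ and viewed, on a budget of 10 in all, crops included, one or two more only if the job needs it, and the job is handed in when it is done.

```bash
mkdir -p pics; cat > h.py <<'E'
import numpy as np, cv2
from rig import manip
from scipy.spatial.transform import Rotation as R
def world(s,uv=None,mask=None):
    K=s["intrinsics"];d=s["range_z"];P=s["pose"]
    if mask is not None: v,u=np.nonzero(mask&(d>0))
    else: u,v=np.array(uv).astype(int).reshape(-1,2).T
    z=d[v,u]; x=(u-K[0,2])/K[0,0]*z; y=(v-K[1,2])/K[1,1]*z
    return np.c_[x,-y,-z]@P[:3,:3].T+P[:3,3]
def st():
    o=manip.observe(); print({k:np.round(o[k],3).tolist() for k in("clock","joints","eef_pos","orientation","force","width")}); return o
def totool(d,o=None):
    o=o or manip.observe(); return R.from_quat(o["orientation"]).inv().apply(d)
E
python3 - <<'E'
from h import *
o=st(); print(R.from_quat(o["orientation"]).as_matrix().round(3))
a=manip.snapshot("scene");b=manip.snapshot("top")
cv2.imwrite("pics/1.png",a["frame"]);cv2.imwrite("pics/2.png",b["frame"])
for n,s in(("scene",a),("top",b)):
  print(n,s["pose"].round(2).tolist(),s["intrinsics"].tolist(),[k for k in s])
  for q in("spacer","washer","knob","seat"):
    for r in manip.place_of(q,s)[:5]: print(q,"place",r["conf"],np.round(r["uv"]),world(s,r["uv"]).round())
    if q!="seat":
     for r in manip.cut_out(q,s)[:5]:
      w=world(s,mask=r["region"]); print(q,"cut",r["conf"],np.round(r["uv"]),w.mean(0).round(),w[:,2].max().round(),s["frame"][r["region"]].mean(0).round())
E
```

```text
{'clock': 0.0, 'joints': [1.462, 0.041, 0.084, -0.0, -1.615, -0.334], 'eef_pos': [256.883, 541.891, 241.285], 'orientation': [-0.155, -0.689, 0.69, 0.155], 'force': [0.246, 0.924, 0.551], 'width': 85.359}
[[-0.904 -0.001 -0.428]
 [ 0.428 -0.002 -0.904]
 [-0.    -1.     0.002]]
scene [[-0.71, -0.47, 0.53, 1016.29], [0.71, -0.45, 0.55, 481.91], [-0.02, 0.76, 0.65, 635.05], [0.0, 0.0, 0.0, 1.0]] [[392.07174465148415, 0.0, 251.61484421358313], [0.0, 392.07174465148415, 192.22716664101603], [0.0, 0.0, 1.0]] ['frame', 'range_z', 'intrinsics', 'pose', 'shot']
spacer place 0.51 [181. 178.] [[ 609. -198.   25.]]
spacer cut 0.75 [181. 175.] [ 602. -211.   19.] 31.0 [89. 66. 56.]
washer place 0.56 [208. 206.] [[623. -79.  12.]]
washer cut 0.83 [169. 208.] [ 698. -125.   11.] 16.0 [ 54. 123. 140.]
washer cut 0.63 [208. 204.] [615. -86.   9.] 16.0 [ 65.  91. 141.]
knob place 0.54 [251. 182.] [[495. -60.  19.]]
knob cut 0.61 [250. 177.] [485. -74.  22.] 28.0 [ 58.  62. 145.]
seat place 0.81 [347. 240.] [[554. 250.  94.]]
top [[-0.02, 0.99, -0.17, 402.4], [-1.0, -0.02, -0.02, 16.06], [-0.02, 0.17, 0.99, 1021.97], [0.0, 0.0, 0.0, 1.0]] [[403.18440366052886, 0.0, 249.10966662791327], [0.0, 403.18440366052886, 193.41610113581595], [0.0, 0.0, 1.0]] ['frame', 'range_z', 'intrinsics', 'pose', 'shot']
spacer place 0.59 [346. 182.] [[ 603. -216.   -1.]]
spacer cut 0.7 [356. 182.] [ 596. -217.   24.] 33.0 [83. 58. 45.]
washer place 0.63 [312. 148.] [[ 695. -129.    0.]]
washer place 0.55 [299. 179.] [[616. -95.  -3.]]
washer cut 0.71 [308. 151.] [ 695. -126.   13.] 20.0 [ 44. 111. 112.]
washer cut 0.68 [298. 175.] [614. -89.  14.] 20.0 [ 44.  75. 116.]
knob place 0.54 [289. 230.] [[480. -63.  27.]]
knob place 0.53 [296. 178.] [[615. -87.   2.]]
knob cut 0.71 [294. 228.] [479. -77.  26.] 32.0 [ 42.  44. 122.]
seat place 0.88 [162. 202.] [[548. 240.  80.]]
```

```bash
python3 - <<'E'
from h import *
a=cv2.imread("pics/1.png");b=cv2.imread("pics/2.png")
cv2.imwrite("pics/3.png",cv2.resize(a,(800,600),interpolation=3))
cv2.imwrite("pics/4.png",cv2.resize(b[100:280,120:400],None,fx=2.85,fy=2.85,interpolation=3))
E
```

```text
(no output)
```

View pics/3.png

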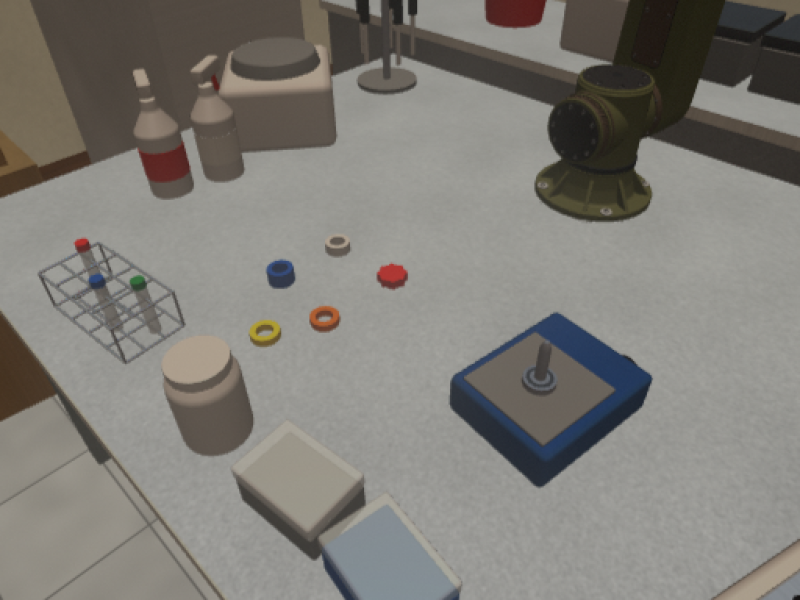

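View pics/4.png

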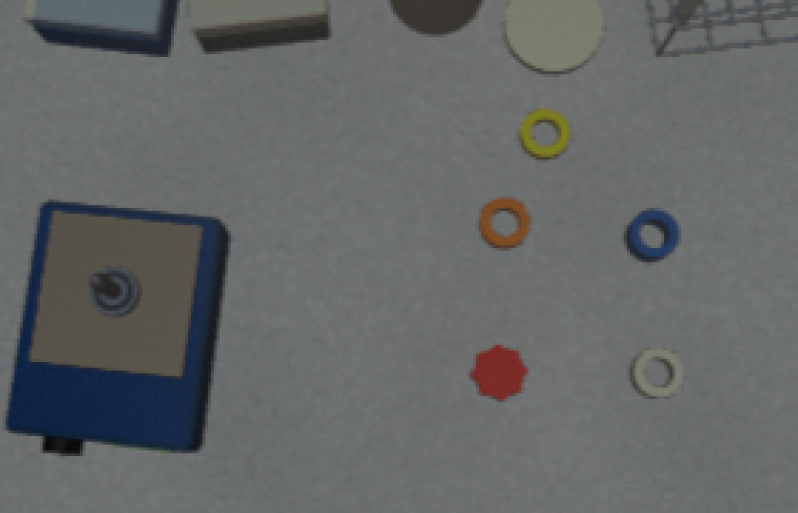

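The scene view (800x600) shows:
- blue spacer at (280,272)
- white sleeve, a decoy, at (338,244)
- orange washer at (325,318)
- yellow ring, a decoy, at (265,332)
- red knob at (392,275)
- spindle at (541,365)

The top crop agrees and serves as the enlarged confirmation: orange at (505,222), yellow at (545,133), blue at (653,235). The blue ring is the spacer and the orange ring is the washer. Next I'll get precise centres.

```bash
cat >> h.py <<'E'
def onplane(s,uv,h):
    K=s["intrinsics"];P=s["pose"];uv=np.asarray(uv,float).reshape(-1,2)
    r=np.c_[(uv[:,0]-K[0,2])/K[0,0],-(uv[:,1]-K[1,2])/K[1,1],-np.ones(len(uv))]@P[:3,:3].T
    return P[:3,3]+r*((h-P[2,3])/r[:,2])[:,None]
def ring(s,xy,hue,h,rad=60):
    """ring whose top face is at height h: points of that hue near xy"""
    H=cv2.cvtColor(cv2.GaussianBlur(s["frame"],(3,3),0),cv2.COLOR_BGR2HSV)
    m=(abs(H[...,0].astype(int)-hue)<9)&(H[...,1]>130)
    v,u=np.nonzero(m); w=onplane(s,np.c_[u,v],h); d=world(s,np.c_[u,v])
    k=np.hypot(*(w[:,:2]-xy).T)<rad; w,d=w[k],d[k]
    t=abs(d[:,2]-h)<7
    c,r=cv2.minEnclosingCircle(w[t][:,:2].astype(np.float32))
    return dict(n=int(t.sum()),centroid=w[t].mean(0)[:2].round(1),circ=np.round(c,1),r=round(r,1),ztop=np.percentile(d[:,2],80).round(1))
E
python3 - <<'E'
from h import *
a=manip.snapshot("scene");b=manip.snapshot("top")
for n,s in(("scene",a),("top",b)):
  print(n,"spacer",ring(s,(602,-215),110,28)); print(n,"washer",ring(s,(615,-90),8,14))
  H=cv2.cvtColor(s["frame"],cv2.COLOR_BGR2HSV)
  for r in manip.place_of("seat",s)[:1]: print("seat",onplane(s,r["uv"],80).round(1))
  v,u=np.mgrid[:384,:512]; uv=np.c_[u.ravel(),v.ravel()]; w=world(s,uv)
  k=(np.hypot(*(w[:,:2]-(548,240)).T)<35)&(uv[:,0]>0)
  for lo,hi in((76,86),(95,110),(110,125),(125,150)):
    q=w[k&(w[:,2]>lo)&(w[:,2]<hi)]
    if len(q): print(lo,hi,len(q),q.mean(0).round(1),q.min(0).round(1),q.max(0).round(1))
  k=(np.hypot(*(w[:,:2]-(540,240)).T)<170)&(w[:,2]>62)&(w[:,2]<78)
  rc=cv2.minAreaRect(w[k][:,:2].astype(np.float32)); print("housing",rc)
E
```

```text
scene spacer {'n': 28, 'centroid': array([ 601.5, -211.8]), 'circ': array([ 598.8, -215.7]), 'r': 17.8, 'ztop': np.float64(28.1)}
scene washer {'n': 164, 'centroid': array([616. , -84.8]), 'circ': array([617. , -85.5]), 'r': 24.8, 'ztop': np.float64(14.2)}
seat [[548.6 242.9  80. ]]
76 86 258 [552.7 247.8  80. ] [528. 225.  76.] [569.6 266.3  85.8]
95 110 41 [552.9 248.4 102.3] [546.7 240.1  95.6] [556.1 253.  108.6]
110 125 51 [552.8 247.8 117.1] [545.8 238.4 110. ] [556.4 252.8 124.8]
125 150 58 [551.4 247.2 133. ] [545.2 239.9 125.4] [555.8 252.3 141.2]
housing ((524.2357788085938, 249.52609252929688), (157.72557067871094, 198.5587615966797), 82.66864013671875)
top spacer {'n': 87, 'centroid': array([ 597.8, -216.7]), 'circ': array([ 597.7, -216.2]), 'r': 19.6, 'ztop': np.float64(30.3)}
top washer {'n': 124, 'centroid': array([613.9, -87.2]), 'circ': array([613.4, -87.7]), 'r': 21.3, 'ztop': np.float64(16.5)}
seat [[547.6 248.   80. ]]
76 86 184 [546.4 242.1  81.1] [528.5 219.1  76.4] [567.5 264.3  85.8]
95 110 9 [546.5 240.8 103.4] [541.6 238.2  95.2] [553.1 245.1 107.9]
110 125 13 [545.3 240.8 117.9] [541.7 239.1 110.2] [551.1 245.9 125. ]
125 150 32 [547.6 243.9 135.6] [542.7 239.2 128.8] [553.7 250.3 144.2]
housing ((523.3299560546875, 247.94757080078125), (159.0272979736328, 198.10693359375), 82.60316467285156)
```

```bash
python3 -m inch '{"travel":[[-0.633,0.05,0.539],[-0.633,0.05,0.539],[-0.633,0.05,0.539],[-0.633,0.05,0.539],[-0.633,0.05,0.539],[-0.633,0.05,0.539],[-0.633,0.05,0.539],[-0.633,0.05,0.539]],"twist":[[0,0,0],[0,0,0],[0,0,0],[0,0,0],[0,0,0],[0,0,0],[0,0,0],[0,0,0]],"claw":[0.0854,0.0854,0.0854,0.0854,0.0854,0.0854,0.0854,0.0854]}' 40; python3 -c "
from h import *
o=st();print(totool(np.array([598.3,-216,120])-o['eef_pos'],o))"
```

```text
clock: 1.8
eef_pos: [421.2, 176.1, 218.6]
orientation: [0.155, 0.69, -0.69, -0.155]
force: [1.5, -0.1, 0.3]
width: 85.8
{'clock': 1.8, 'joints': [0.841, -0.356, -0.309, 0.0, -1.616, 0.288], 'eef_pos': [421.164, 176.134, 218.643], 'orientation': [0.155, 0.69, -0.69, -0.155], 'force': [1.509, -0.096, 0.337], 'width': 85.776}
[-327.82467501   98.45638837  278.77222247]
```

```bash
Z='[0,0,0]'; python3 -m inch '{"travel":[[-0.328,0.098,0.279],[-0.328,0.098,0.279],[-0.328,0.098,0.279],[-0.328,0.098,0.279],[-0.328,0.098,0.279],[-0.328,0.098,0.279],[-0.328,0.098,0.279],[-0.328,0.098,0.279]],"twist":[[0,0,0],[0,0,0],[0,0,0],[0,0,0],[0,0,0],[0,0,0],[0,0,0],[0,0,0]],"claw":[0.0854,0.0854,0.0854,0.0854,0.0854,0.0854,0.0854,0.0854]}'; python3 -c "
from h import *
o=st();print(totool(np.array([598.3,-216,70])-o['eef_pos'],o))"
```

```text
clock: 2.6
eef_pos: [581.6, -179.9, 129.7]
orientation: [0.156, 0.69, -0.689, -0.155]
force: [0.9, 2.1, 0.5]
width: 85.5
{'clock': 2.6, 'joints': [0.028, 0.078, -0.08, -0.001, -1.411, 1.1], 'eef_pos': [581.551, -179.925, 129.695], 'orientation': [0.156, 0.69, -0.689, -0.155], 'force': [0.934, 2.055, 0.509], 'width': 85.541}
[-30.52003182  59.68921918  25.51950605]
```

```bash
python3 -m inch '{"travel":[[-0.0305,0.03,0.0255],[-0.0305,0.06,0.0255],[-0.0305,0.07,0.0255],[-0.0305,0.07,0.0255],[-0.0305,0.07,0.0255]],"twist":[[0,0,0],[0,0,0],[0,0,0],[0,0,0],[0,0,0]],"claw":[0.0854,0.0854,0.0854,0.0854,0.0854]}'; python3 - <<'E'
from h import *
o=st();print(totool(np.array([598.3,-216,14])-o['eef_pos'],o))
a=manip.snapshot("scene");b=manip.snapshot("top")
cv2.imwrite("pics/5.png",np.hstack([cv2.resize(a["frame"][100:240,110:260],(400,373),interpolation=3),cv2.resize(b["frame"][110:250,280:430],(400,373),interpolation=3)]))
E
```

```text
clock: 3.1
eef_pos: [599.1, -215.5, 61.8]
orientation: [0.156, 0.69, -0.69, -0.153]
force: [-0.0, -0.3, 0.8]
width: 85.2
{'clock': 3.1, 'joints': [-0.032, 0.185, -0.089, -0.0, -1.293, 1.162], 'eef_pos': [599.14, -215.49, 61.787], 'orientation': [0.156, 0.69, -0.69, -0.153], 'force': [-0.02, -0.306, 0.836], 'width': 85.222}
[ 0.71033026 47.78351263  0.89282486]
```

View pics/5.png

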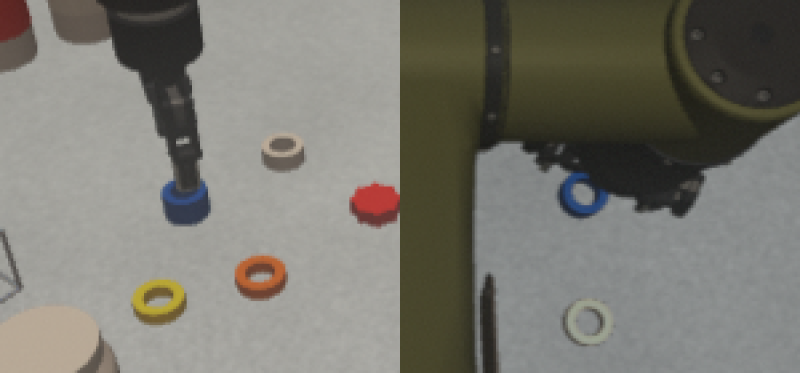

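The crop shows the open jaws straddling the blue spacer (left half, at about (187,200)), with the decoys and knob clear. Descending and gripping.

```bash
python3 -m inch '{"travel":[[0.0007,0.02,0.001],[0.0007,0.04,0.001],[0.0007,0.047,0.001],[0.0007,0.047,0.001],[0.0007,0.047,0.001],[0.0007,0.047,0.001]],"twist":[[0,0,0],[0,0,0],[0,0,0],[0,0,0],[0,0,0],[0,0,0]],"claw":[0.0854,0.0854,0.0854,0.0854,0.0854,0.0854]}' 40
python3 -m inch '{"travel":[[0,0,0],[0,0,0],[0,0,0],[0,0,0],[0,0,0],[0,0,0],[0,0,0],[0,0,0]],"twist":[[0,0,0],[0,0,0],[0,0,0],[0,0,0],[0,0,0],[0,0,0],[0,0,0],[0,0,0]],"claw":[0.03,0.03,0.03,0.03,0.03,0.03,0.03,0.03]}' 40
```

```text
clock: 3.8
eef_pos: [599.7, -216.1, 17.2]
orientation: [0.157, 0.69, -0.69, -0.152]
force: [-0.4, -1.2, -0.0]
width: 85.3
clock: 4.6
eef_pos: [600.1, -216.3, 18.0]
orientation: [0.158, 0.69, -0.69, -0.151]
force: [-0.9, 0.7, 5.4]
width: 42.6
```

```bash
python3 -m inch '{"travel":[[0,-0.02,0],[0,-0.05,0],[0,-0.1,0],[0,-0.15,0],[0,-0.18,0],[0,-0.18,0],[0,-0.18,0]],"twist":[[0,0,0],[0,0,0],[0,0,0],[0,0,0],[0,0,0],[0,0,0],[0,0,0]],"claw":[0.03,0.03,0.03,0.03,0.03,0.03,0.03]}'; python3 - <<'E'
from h import *
o=st();print(totool(np.array([548.3,245.3,195])-o['eef_pos'],o))
a=manip.snapshot("scene")
print("washer",ring(a,(615,-87),8,14)); p=o['eef_pos']
h=p[2]-18+28
print("spacer top expected",p[:2],h,ring(a,p[:2],110,h))
E
```

```text
clock: 5.3
eef_pos: [598.4, -215.7, 197.4]
orientation: [0.157, 0.691, -0.689, -0.151]
force: [-0.6, 0.3, -1.4]
width: 42.3
{'clock': 5.3, 'joints': [-0.032, 0.128, 0.096, -0.0, -1.531, 1.163], 'eef_pos': [598.427, -215.681, 197.398], 'orientation': [0.157, 0.691, -0.689, -0.151], 'force': [-0.633, 0.347, -1.408], 'width': 42.326}
[ 241.82767274    2.01941587 -395.64732289]
washer {'n': 165, 'centroid': array([616.2, -84.6]), 'circ': array([616.9, -85.2]), 'r': 25.0, 'ztop': np.float64(14.3)}
spacer top expected [ 598.42693258 -215.68052729] 207.39782113014647 {'n': 22, 'centroid': array([ 606.3, -216.2]), 'circ': array([ 599.9, -212.7]), 'r': 18.7, 'ztop': np.float64(207.7)}
```

```bash
python3 -m inch '{"travel":[[0.242,0.002,-0.396],[0.242,0.002,-0.396],[0.242,0.002,-0.396],[0.242,0.002,-0.396],[0.242,0.002,-0.396],[0.242,0.002,-0.396],[0.242,0.002,-0.396],[0.242,0.002,-0.396]],"twist":[[0,0,0],[0,0,0],[0,0,0],[0,0,0],[0,0,0],[0,0,0],[0,0,0],[0,0,0]],"claw":[0.03,0.03,0.03,0.03,0.03,0.03,0.03,0.03]}'; python3 -c "
from h import *
o=st();print(totool(np.array([548.3,245.3,185])-o['eef_pos'],o))"
```

```text
clock: 6.15
eef_pos: [553.4, 183.3, 191.9]
orientation: [-0.156, -0.69, 0.69, 0.153]
force: [0.2, 0.2, -1.4]
width: 42.4
{'clock': 6.15, 'joints': [0.665, -0.007, -0.055, 0.003, -1.521, 0.465], 'eef_pos': [553.436, 183.277, 191.949], 'orientation': [-0.156, -0.69, 0.69, 0.153], 'force': [0.231, 0.242, -1.364], 'width': 42.414}
[ 31.0898143    6.85962207 -53.92449299]
```

```bash
python3 -m inch '{"travel":[[0.031,0.006,-0.054],[0.031,0.006,-0.054],[0.031,0.006,-0.054],[0.031,0.006,-0.054],[0.031,0.006,-0.054]],"twist":[[0,0,0],[0,0,0],[0,0,0],[0,0,0],[0,0,0]],"claw":[0.03,0.03,0.03,0.03,0.03]}'; python3 - <<'E'
from h import *
o=st();p=o['eef_pos'];print(totool(np.array([548.3,245.3,160])-p,o), R.from_quat(o["orientation"]).as_matrix()[:,1])
a=manip.snapshot("scene");b=manip.snapshot("top")
cv2.imwrite("pics/6.png",np.hstack([cv2.resize(a["frame"][150:290,270:420],(400,373),interpolation=3),cv2.resize(b["frame"][130:270,90:240],(400,373),interpolation=3)]))
for s in(a,b): print(ring(s,p[:2],110,p[2]+10,40))
for s in(a,b):
  H=cv2.cvtColor(s["frame"],cv2.COLOR_BGR2HSV);m=(abs(H[...,0].astype(int)-110)<9)&(H[...,1]>130)
  w=world(s,mask=m);w=w[(w[:,2]>150)&(w[:,2]<205)]; print(len(w),w.min(0),w.max(0),w.mean(0)) if len(w) else 0
E
```

```text
clock: 6.65
eef_pos: [548.6, 244.0, 185.4]
orientation: [-0.156, -0.689, 0.69, 0.154]
force: [-0.4, -0.7, -0.6]
width: 42.2
{'clock': 6.65, 'joints': [0.754, 0.041, -0.019, 0.003, -1.511, 0.375], 'eef_pos': [548.571, 244.031, 185.395], 'orientation': [-0.156, -0.689, 0.69, 0.154], 'force': [-0.392, -0.741, -0.627], 'width': 42.186}
[ 0.86599237 25.39154612 -1.04817133] [ 0.00254454 -0.00193675 -0.99999489]
{'n': 135, 'centroid': array([553.6, 236.9]), 'circ': array([551.2, 243.4]), 'r': 22.2, 'ztop': np.float64(195.3)}
{'n': 26, 'centroid': array([529.7, 245.1]), 'circ': array([530.8, 244.1]), 'r': 12.8, 'ztop': np.float64(250.6)}
145 [529.6048219  221.29781233 168.7403651 ] [569.58756473 256.11652294 196.33851789] [551.86638439 236.19358149 192.58201741]
29 [526.75979726 233.30935643 177.63801815] [533.12010264 256.65776359 198.44439531] [529.48458432 244.23463104 193.7190766 ]
```

View pics/6.png

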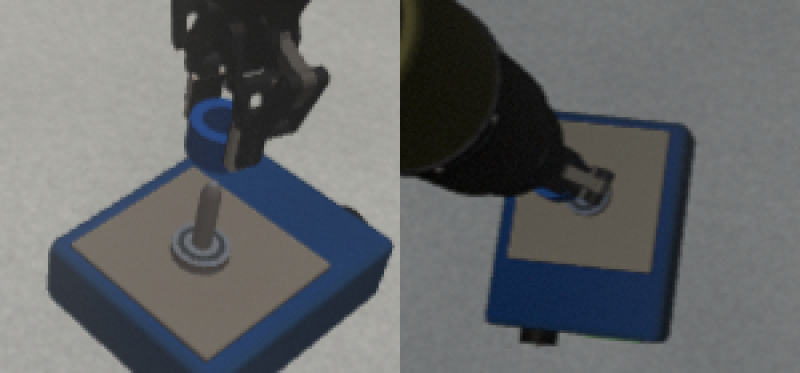

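The spacer hangs level in the jaws, just above the spindle tip (left half: ring at (212,125), spindle tip at (208,188)). The axes agree within about 3 mm. Lowering in two stages and watching force.

```bash
python3 -m inch '{"travel":[[0.001,0.01,-0.001],[0.001,0.02,-0.001],[0.001,0.03,-0.001],[0.001,0.04,-0.001],[0.001,0.05,-0.001],[0.001,0.05,-0.001]],"twist":[[0,0,0],[0,0,0],[0,0,0],[0,0,0],[0,0,0],[0,0,0]],"claw":[0.03,0.03,0.03,0.03,0.03,0.03]}';python3 - <<'E'
from h import *
o=st();p=o['eef_pos'];print(totool(np.array([548.3,245.3,98])-p,o))
a=manip.snapshot("scene")
print(ring(a,p[:2],110,p[2]+10,40))
cv2.imwrite("pics/7.png",cv2.resize(a["frame"][170:270,300:400],(600,600),interpolation=3))
E
```

```text
clock: 7.35
eef_pos: [547.6, 244.9, 133.5]
orientation: [-0.155, -0.689, 0.691, 0.155]
force: [1.1, 1.1, -1.4]
width: 42.5
{'clock': 7.35, 'joints': [0.756, 0.055, -0.098, 0.002, -1.419, 0.373], 'eef_pos': [547.552, 244.902, 133.51], 'orientation': [-0.155, -0.689, 0.691, 0.155], 'force': [1.084, 1.075, -1.427], 'width': 42.466}
[-0.45127596 35.50857017 -0.7706099 ]
{'n': 140, 'centroid': array([552.5, 237.6]), 'circ': array([550.6, 242.3]), 'r': 23.2, 'ztop': np.float64(143.2)}
```

View pics/7.png

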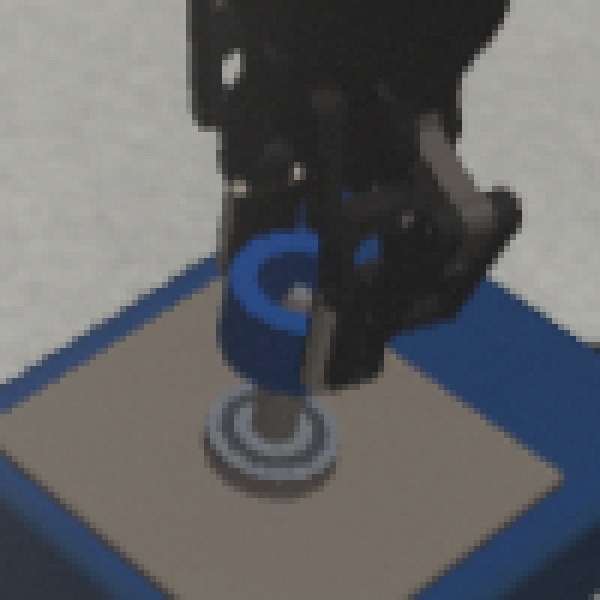

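The spindle tip shows inside the bore at (298,295), roughly centred, with the ring level above the bearing. Lowering the rest.

```bash
python3 -m inch '{"travel":[[0,0.008,-0.001],[0,0.016,-0.001],[0,0.024,-0.001],[0,0.03,-0.001],[0,0.034,-0.001],[0,0.035,-0.001],[0,0.035,-0.001]],"twist":[[0,0,0],[0,0,0],[0,0,0],[0,0,0],[0,0,0],[0,0,0],[0,0,0]],"claw":[0.03,0.03,0.03,0.03,0.03,0.03,0.03]}'
```

```text
clock: 8.1
eef_pos: [548.6, 245.9, 99.8]
orientation: [-0.156, -0.689, 0.691, 0.154]
force: [-0.0, -0.2, 0.3]
width: 42.1
```

```bash
python3 -m inch '{"travel":[[0,0.001,0],[0,0.002,0],[0,0.002,0],[0,0.002,0]],"twist":[[0,0,0],[0,0,0],[0,0,0],[0,0,0]],"claw":[0.03,0.03,0.03,0.03]}'
```

```text
clock: 8.5
eef_pos: [548.7, 246.0, 98.1]
orientation: [-0.156, -0.689, 0.69, 0.154]
force: [-0.3, 1.2, -0.2]
width: 42.1
```

```bash
python3 -m inch '{"travel":[[0,0.001,0],[0,0.002,0],[0,0.003,0],[0,0.003,0]],"twist":[[0,0,0],[0,0,0],[0,0,0],[0,0,0]],"claw":[0.03,0.03,0.03,0.03]}'
```

```text
clock: 8.9
eef_pos: [548.9, 246.1, 98.0]
orientation: [-0.156, -0.69, 0.69, 0.153]
force: [-7.4, -2.2, 11.7]
width: 42.7
```

Contact with the bearing (12 N). Opening and backing off upward.

```bash
python3 -m inch '{"travel":[[0,-0.001,0],[0,-0.001,0],[0,-0.001,0],[0,-0.001,0],[0,-0.001,0],[0,-0.001,0]],"twist":[[0,0,0],[0,0,0],[0,0,0],[0,0,0],[0,0,0],[0,0,0]],"claw":[0.05,0.07,0.0854,0.0854,0.0854,0.0854]}'; python3 -m inch '{"travel":[[0,-0.02,0],[0,-0.05,0],[0,-0.09,0],[0,-0.11,0],[0,-0.11,0],[0,-0.11,0]],"twist":[[0,0,0],[0,0,0],[0,0,0],[0,0,0],[0,0,0],[0,0,0]],"claw":[0.0854,0.0854,0.0854,0.0854,0.0854,0.0854]}'; python3 - <<'E'
from h import *
o=st();p=o['eef_pos'];print(totool(np.array([615,-86.8,190])-p,o))
a=manip.snapshot("scene")
print(ring(a,(548.3,245.3),110,108,40))
cv2.imwrite("pics/8.png",cv2.resize(a["frame"][170:270,300:400],(600,600),interpolation=3))
E
```

```text
clock: 9.5
eef_pos: [548.9, 246.0, 98.7]
orientation: [-0.156, -0.69, 0.69, 0.153]
force: [0.0, -0.7, 0.5]
width: 85.4
clock: 10.1
eef_pos: [548.4, 246.4, 208.6]
orientation: [-0.156, -0.69, 0.69, 0.153]
force: [-0.1, -1.0, -0.1]
width: 85.3
{'clock': 10.1, 'joints': [0.757, 0.04, 0.022, 0.004, -1.551, 0.372], 'eef_pos': [548.385, 246.362, 208.588], 'orientation': [-0.156, -0.69, 0.69, 0.153], 'force': [-0.141, -1.045, -0.087], 'width': 85.32}
[-202.39917212   19.32609669  272.8394061 ]
{'n': 191, 'centroid': array([554.1, 250.6]), 'circ': array([552.1, 248.4]), 'r': 23.1, 'ztop': np.float64(107.8)}
```

View pics/8.png

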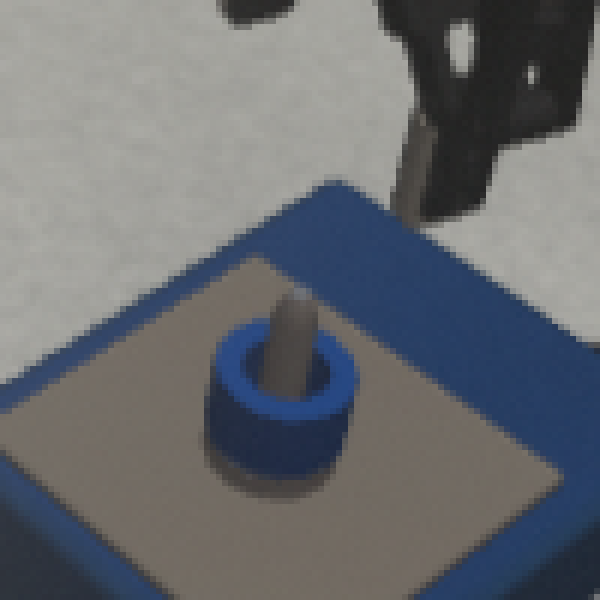

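The spacer sits flat on the bearing with the spindle through it (ring at (285,370), top at 108 mm). On to the washer.

```bash
python3 -m inch '{"travel":[[-0.202,0.02,0.273],[-0.202,0.02,0.273],[-0.202,0.02,0.273],[-0.202,0.02,0.273],[-0.202,0.02,0.273],[-0.202,0.02,0.273],[-0.202,0.02,0.273],[-0.202,0.02,0.273]],"twist":[[0,0,0],[0,0,0],[0,0,0],[0,0,0],[0,0,0],[0,0,0],[0,0,0],[0,0,0]],"claw":[0.0854,0.0854,0.0854,0.0854,0.0854,0.0854,0.0854,0.0854]}'; python3 -c "
from h import *
o=st();print(totool(np.array([615,-86.8,60])-o['eef_pos'],o))"
```

```text
clock: 10.95
eef_pos: [613.4, -91.4, 185.7]
orientation: [-0.156, -0.688, 0.691, 0.157]
force: [0.4, -0.1, -0.5]
width: 85.4
{'clock': 10.95, 'joints': [0.176, 0.096, 0.039, 0.003, -1.517, 0.948], 'eef_pos': [613.443, -91.445, 185.725], 'orientation': [-0.156, -0.688, 0.691, 0.157], 'force': [0.371, -0.084, -0.459], 'width': 85.443}
[  0.55888598 125.70392469  -5.37260326]
```

```bash
python3 -m inch '{"travel":[[0.0005,0.03,-0.003],[0.0005,0.07,-0.003],[0.0005,0.11,-0.003],[0.0005,0.126,-0.003],[0.0005,0.126,-0.003],[0.0005,0.126,-0.003]],"twist":[[0,0,0],[0,0,0],[0,0,0],[0,0,0],[0,0,0],[0,0,0]],"claw":[0.0854,0.0854,0.0854,0.0854,0.0854,0.0854]}'; python3 - <<'E'
from h import *
o=st();p=o['eef_pos'];print(totool(np.array([615,-86.8,14])-p,o))
E
```

```text
clock: 11.55
eef_pos: [614.9, -88.9, 61.3]
orientation: [-0.156, -0.688, 0.691, 0.156]
force: [0.5, 0.8, 0.9]
width: 85.4
{'clock': 11.55, 'joints': [0.181, 0.149, -0.132, 0.004, -1.291, 0.943], 'eef_pos': [614.862, -88.944, 61.321], 'orientation': [-0.156, -0.688, 0.691, 0.156], 'force': [0.529, 0.781, 0.861], 'width': 85.407}
[ 0.87085097 47.31109607 -2.19212245]
```

```bash
python3 -m inch '{"travel":[[0.001,0.02,-0.002],[0.001,0.04,-0.002],[0.001,0.048,-0.002],[0.001,0.048,-0.002],[0.001,0.048,-0.002],[0.001,0.048,-0.002]],"twist":[[0,0,0],[0,0,0],[0,0,0],[0,0,0],[0,0,0],[0,0,0]],"claw":[0.0854,0.0854,0.0854,0.0854,0.0854,0.0854]}'
```

```text
clock: 12.15
eef_pos: [615.8, -86.9, 15.2]
orientation: [-0.157, -0.688, 0.691, 0.155]
force: [-1.0, -0.5, -1.2]
width: 85.4
```

```bash
python3 -m inch '{"travel":[[0,0,0],[0,0.001,0],[0,0.001,0],[0,0.001,0],[0,0.001,0],[0,0.001,0],[0,0.001,0],[0,0.001,0]],"twist":[[0,0,0],[0,0,0],[0,0,0],[0,0,0],[0,0,0],[0,0,0],[0,0,0],[0,0,0]],"claw":[0.03,0.03,0.03,0.03,0.03,0.03,0.03,0.03]}' 40
```

```text
clock: 12.95
eef_pos: [616.3, -87.0, 14.9]
orientation: [-0.158, -0.688, 0.691, 0.155]
force: [-0.7, 1.0, 4.7]
width: 43.4
```

```bash
python3 -m inch '{"travel":[[0,-0.02,0],[0,-0.05,0],[0,-0.1,0],[0,-0.15,0],[0,-0.19,0],[0,-0.19,0],[0,-0.19,0]],"twist":[[0,0,0],[0,0,0],[0,0,0],[0,0,0],[0,0,0],[0,0,0],[0,0,0]],"claw":[0.03,0.03,0.03,0.03,0.03,0.03,0.03]}'; python3 - <<'E'
from h import *
o=st();p=o['eef_pos'];print(totool(np.array([548.3,245.3,200])-p,o))
a=manip.snapshot("scene")
print(ring(a,p[:2],8,p[2]-1,60))
uv=[int(x) for x in (0,0)]
H=cv2.cvtColor(a["frame"],cv2.COLOR_BGR2HSV);m=(abs(H[...,0].astype(int)-8)<9)&(H[...,1]>130)&(a["range_z"]>0)
v,u=np.nonzero(m); w=world(a,mask=m); k=(w[:,2]>150)&(np.hypot(*(w[:,:2]-p[:2]).T)<60); print(w[k].min(0),w[k].max(0))
c=int(np.median(u[k]));r=int(np.median(v[k]));print(c,r)
cv2.imwrite("pics/9.png",cv2.resize(a["frame"][max(r-50,0):r+50,c-50:c+50],(600,600),interpolation=3))
E
```

```text
clock: 13.65
eef_pos: [615.8, -85.8, 205.0]
orientation: [-0.158, -0.689, 0.691, 0.154]
force: [-0.3, 0.0, -0.8]
width: 43.2
{'clock': 13.65, 'joints': [0.186, 0.093, 0.071, 0.004, -1.545, 0.94], 'eef_pos': [615.757, -85.76, 205.012], 'orientation': [-0.158, -0.689, 0.691, 0.154], 'force': [-0.29, 0.011, -0.758], 'width': 43.224}
[ 203.51353742    3.52808735 -269.71467433]
{'n': 87, 'centroid': array([623.1, -84.4]), 'circ': array([619.3, -83. ]), 'r': 26.5, 'ztop': np.float64(204.3)}
[ 593.17895195 -108.48509317  194.35690393] [637.89047195 -56.266356   226.2256826 ]
193 136
```

View pics/9.png

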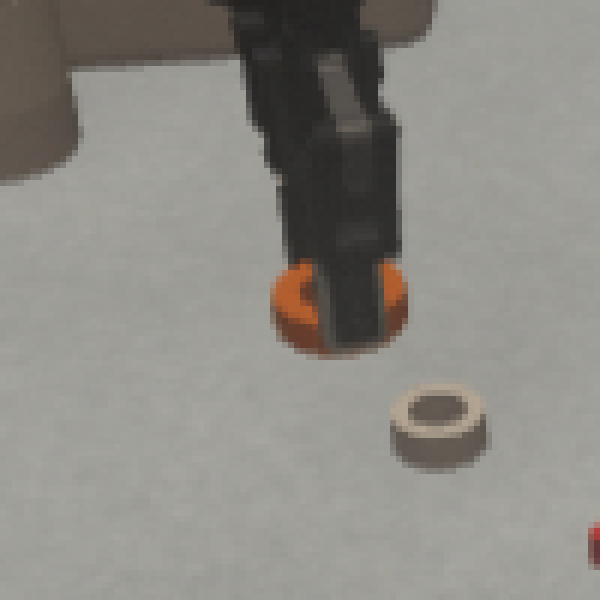

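The orange washer is held level and centred in the jaws at (340,305). Moving it over the spindle.

```bash
python3 -m inch '{"travel":[[0.203,0.004,-0.27],[0.203,0.004,-0.27],[0.203,0.004,-0.27],[0.203,0.004,-0.27],[0.203,0.004,-0.27],[0.203,0.004,-0.27],[0.203,0.004,-0.27],[0.203,0.004,-0.27]],"twist":[[0,0,0],[0,0,0],[0,0,0],[0,0,0],[0,0,0],[0,0,0],[0,0,0],[0,0,0]],"claw":[0.03,0.03,0.03,0.03,0.03,0.03,0.03,0.03]}'; python3 -c "
from h import *
o=st();print(totool(np.array([548.6,245.5,165])-o['eef_pos'],o))"
```

```text
clock: 14.5
eef_pos: [546.2, 249.0, 194.4]
orientation: [-0.154, -0.688, 0.692, 0.155]
force: [0.5, -1.0, -0.8]
width: 43.4
{'clock': 14.5, 'joints': [0.762, 0.045, 0.003, 0.002, -1.535, 0.368], 'eef_pos': [546.151, 248.963, 194.431], 'orientation': [-0.154, -0.688, 0.692, 0.155], 'force': [0.511, -0.995, -0.81], 'width': 43.373}
[-3.7019707  29.44291307  1.88669976]
```

```bash
python3 -m inch '{"travel":[[-0.0035,0.01,0.002],[-0.0035,0.02,0.002],[-0.0035,0.029,0.002],[-0.0035,0.029,0.002],[-0.0035,0.029,0.002]],"twist":[[0,0,0],[0,0,0],[0,0,0],[0,0,0],[0,0,0]],"claw":[0.03,0.03,0.03,0.03,0.03]}'; python3 - <<'E'
from h import *
o=st();p=o['eef_pos'];print(totool(np.array([548.6,245.5,123])-p,o))
a=manip.snapshot("scene")
print(ring(a,p[:2],8,p[2]-1,60))
cv2.imwrite("pics/10.png",cv2.resize(a["frame"][170:270,300:400],(600,600),interpolation=3))
E
```

```text
clock: 15.0
eef_pos: [548.6, 244.6, 165.2]
orientation: [-0.154, -0.687, 0.692, 0.156]
force: [0.1, -0.1, 0.2]
width: 43.5
{'clock': 15.0, 'joints': [0.754, 0.052, -0.044, 0.002, -1.482, 0.375], 'eef_pos': [548.57, 244.603, 165.19], 'orientation': [-0.154, -0.687, 0.692, 0.156], 'force': [0.076, -0.136, 0.237], 'width': 43.522}
[ 0.34154323 42.18331455 -1.13584713]
{'n': 206, 'centroid': array([554.3, 238.4]), 'circ': array([552.2, 244.1]), 'r': 26.8, 'ztop': np.float64(164.3)}
```

View pics/10.png

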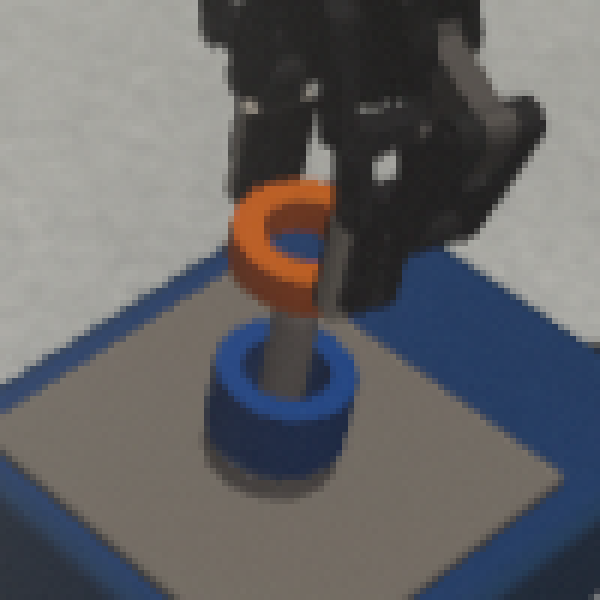

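The washer is level above the spindle, its hole centre at about (305,240). Extrapolating the spindle axis to that height gives (307,235), so it is aligned. Lowering.

```bash
python3 -m inch '{"travel":[[0,0.008,-0.001],[0,0.016,-0.001],[0,0.024,-0.001],[0,0.032,-0.001],[0,0.038,-0.001],[0,0.04,-0.001],[0,0.04,-0.001]],"twist":[[0,0,0],[0,0,0],[0,0,0],[0,0,0],[0,0,0],[0,0,0],[0,0,0]],"claw":[0.03,0.03,0.03,0.03,0.03,0.03,0.03]}'
```

```text
clock: 15.75
eef_pos: [548.9, 245.5, 125.4]
orientation: [-0.154, -0.687, 0.692, 0.155]
force: [-0.7, -0.2, -0.1]
width: 43.1
```

```bash
python3 -m inch '{"travel":[[0,0.001,0],[0,0.002,0],[0,0.003,0],[0,0.003,0]],"twist":[[0,0,0],[0,0,0],[0,0,0],[0,0,0]],"claw":[0.03,0.03,0.03,0.03]}'
```

```text
clock: 16.15
eef_pos: [549.2, 245.6, 123.0]
orientation: [-0.154, -0.688, 0.692, 0.155]
force: [-0.1, -0.1, 0.2]
width: 43.1
```

```bash
python3 -m inch '{"travel":[[0,0.001,0],[0,0.002,0],[0,0.002,0],[0,0.002,0]],"twist":[[0,0,0],[0,0,0],[0,0,0],[0,0,0]],"claw":[0.03,0.03,0.03,0.03]}'
```

```text
clock: 16.55
eef_pos: [549.3, 245.6, 122.9]
orientation: [-0.155, -0.688, 0.692, 0.155]
force: [-4.6, -1.7, 8.0]
width: 43.2
```

Contact at the expected height. Releasing and retreating.

```bash
python3 -m inch '{"travel":[[0,-0.001,0],[0,-0.001,0],[0,-0.001,0],[0,-0.001,0],[0,-0.001,0],[0,-0.001,0]],"twist":[[0,0,0],[0,0,0],[0,0,0],[0,0,0],[0,0,0],[0,0,0]],"claw":[0.05,0.07,0.0854,0.0854,0.0854,0.0854]}'; python3 -m inch '{"travel":[[0,-0.02,0],[0,-0.05,0],[0,-0.09,0],[0,-0.11,0],[0,-0.11,0],[0,-0.11,0]],"twist":[[0,0,0],[0,0,0],[0,0,0],[0,0,0],[0,0,0],[0,0,0]],"claw":[0.0854,0.0854,0.0854,0.0854,0.0854,0.0854]}'; python3 - <<'E'
from h import *
o=st()
a=manip.snapshot("scene")
print("washer",ring(a,(548.3,245.3),8,122,60)); print("spacer",ring(a,(548.3,245.3),110,108,40)); 
for r in manip.cut_out("knob",a)[:2]: print(r["conf"],world(a,mask=r["region"]).mean(0))
cv2.imwrite("pics/11.png",np.hstack([cv2.resize(a["frame"][170:270,300:400],(400,400),interpolation=3),cv2.resize(a["frame"][120:240,140:260],(400,400),interpolation=3)]))
E
```

```text
clock: 17.15
eef_pos: [549.3, 245.6, 123.7]
orientation: [-0.155, -0.688, 0.692, 0.155]
force: [0.5, -0.5, -0.2]
width: 85.4
clock: 17.75
eef_pos: [549.4, 246.4, 233.6]
orientation: [-0.155, -0.688, 0.692, 0.155]
force: [0.1, 0.8, -0.9]
width: 85.1
{'clock': 17.75, 'joints': [0.756, 0.048, 0.076, 0.003, -1.603, 0.374], 'eef_pos': [549.384, 246.412, 233.622], 'orientation': [-0.155, -0.688, 0.692, 0.155], 'force': [0.144, 0.802, -0.853], 'width': 85.129}
washer {'n': 285, 'centroid': array([554.3, 248.8]), 'circ': array([552. , 248.2]), 'r': 25.5, 'ztop': np.float64(122.0)}
spacer {'n': 0, 'centroid': array([nan, nan]), 'circ': array([0., 0.]), 'r': 0.0, 'ztop': np.float64(65.9)}
0.74 [483.17142076 -74.44044106  20.85781789]h.py:26: RuntimeWarning: Mean of empty slice.
  return dict(n=int(t.sum()),centroid=w[t].mean(0)[:2].round(1),circ=np.round(c,1),r=round(r,1),ztop=np.percentile(d[:,2],80).round(1))
  ret = um.true_divide(
```

View pics/11.png

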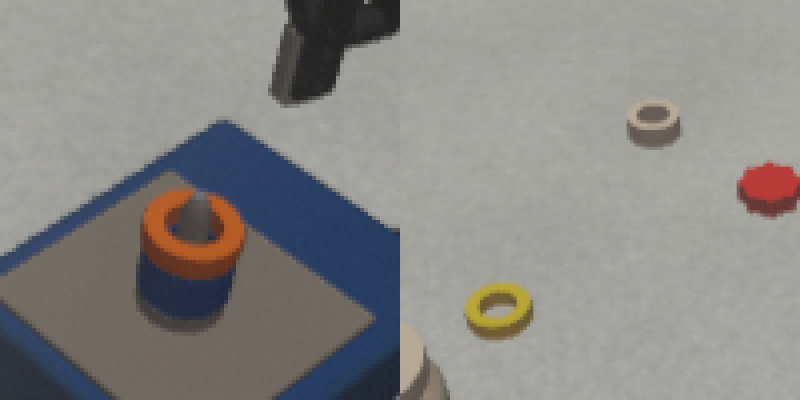

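The washer lies flat on the spacer with the spindle tip through it (left half, (195,225); top at 122 mm). The knob, yellow ring and white sleeve are untouched, and the gripper is clear. Handing in.

```bash
python3 -c "
from rig import manip
print(manip.finish_job())"
```

```text
the job is handed in; nothing more can be done
None
```

I slid the blue spacer over the spindle onto the bearing, then set the orange washer on top of it, both lying flat. The job was handed in at about 18 s of the 61 s allowed; no verdict is reported.

**Last checks:**
- **Height:** the spacer top measured 107.8 mm before the washer went on (108 expected). The washer top measured 122.0 mm (122 expected).
- **Centring:** in the last picture the spindle shows through the washer. The circle fits put both rings about 3–5 mm from my estimate of the axis. Part of that is probably calibration error (good to about 2 mm) and side-wall pixels in the fit.
- **Force:** I pressed each part down until I felt contact. The vertical readings were about 12 N for the spacer and 8 N for the washer.
- **Other things:** the red knob, yellow ring and white sleeve look untouched, and the open gripper is about 110 mm above where it released the washer.

**Failed or disagreeing checks:**
- The final fit on the spacer found no points, because the washer covers its top face. It still shows under the washer in the picture.
- The gripper read about 42.5 mm on the 44 mm spacer and 43.3 mm on the 46 mm washer. Neither part slipped.

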